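Lay the shaft in the saddles and rock the stuck locating block free

ROBOT

A 6-joint arm with a two-finger parallel gripper is mounted at the origin on the work surface. World frame = base frame: x ahead of the robot, y to its left, z up, the work surface at z = 0. Lengths are in mm, angles in rad, forces in N, time in s.
With the tool pointing down it reaches from about 300 to 775 mm from the base axis. Payload 14.6 kg.
Tool frame: the origin (TCP) lies between the finger pads; the fingertips stand 19 mm ahead of it and the grasp point (between the pads) is the TCP; z points along the fingers, y is the line along which they close (so a half turn about z gives the same grasp; the last joint's range is limited). The gripper opens to 94 mm and grips with 3 to 60 N. Pads are 16 mm wide; open, the fingers measure 119 mm over their backs; the gripper's body (75 mm by 177 mm) begins 78 mm behind the grasp point.
Start: joints at [1.036, 0.3, 1.521, -0, 1.321, -0.067], TCP at [248.004, 490.901, 224.446] pointing down, gripper open.
Joint ranges: [-3.03, 3.03], [-0.79, 2.21], [0.23, 2.52], [-1.04, 4.18], [0, 3.07], [-2.55, 2.55]. Speed limits (rad/s): [2.22, 2.22, 2.57, 3.14, 3.14, 3.14].

INTERFACE

Orientations are given as [roll, pitch, yaw] about the fixed x, y, z axes, in that order (R = Rz(yaw) Ry(pitch) Rx(roll)).
In Python, from cell import monitor, imaging, job, find_in, trace gives the robot as it stands. The module is installed in compiled form; this text tells all that it offers.
- The arm moves only by the tool arm_command, never from a script. Its argument "steps" is a list of rows, each a list of 5 numbers: the opening, from 0 (shut) to 1 (fully open), then the shift along the tool's x, y, z in mm, then the turn about the tool's z in degrees. In form: [[gripper, dx, dy, dz, turn], ...]. A call has 1 to 20 rows; each row is the pose to reach, as a shift and turn from the pose commanded when the call began, along the tool's axes at that moment; what a row does not reach only later rows make up. A row lasts 1/8 s, in which the tool goes at most 62.5 mm and 10.7 degrees, less where a joint would pass 70% of its speed; a pose out of reach is approached as far as the arm can. A call with a gripper value outside its range is refused whole. The fingers move at their own pace and stop on an object; "force" is the grip in N (left out, the last holds). Time passes only in rows, so rows that repeat a pose let the fingers close. It gives the time, the measured TCP pose, the force, the opening and the grip force at its end, in the units of the state.
- monitor.read_state(): the state, without advancing time (a new reading comes with each control period).
- imaging.camera(name): name is "side" or "top"; returns a dict with "img" (400x640x3 uint8, red, green, blue), "mtx" (3x3 intrinsics, pixels), "D" ([k1, k2, p1, p2, k3] as OpenCV has them; the pictures are not rectified), "view" (4x4, takes a point from world to camera coordinates). Camera axes: x right, y down, z forward; pixel columns grow to the right and rows downward; lengths in mm; the calibration is good to about 2 mm. A picture is of the moment at which its call begins. There is no depth.
- job.sign_off(): hands the job in; it is judged then, once.
Trained networks look in a picture, given as the dict that the camera call returned (one of the last four; its "shot" number tells which), for a name from the list of things; names that differ only in an ending like _2 or _b are one class to them, and where a whole thing is asked for, a point or a joint stands for the part that bears it (a point fixed in the world has none). Each returns a list of dicts, best first, with "p" (0 to 1); they miss things now and then, are a little off and sometimes report something else, mostly with a low value. They report only what shows in the picture. A call takes as long as a camera call.
- find_in(picture, target): "rect" ([centre column, centre row, width, height] in pixels, round what is visible of it).
- trace(picture, target): "region" (400x640 bool, what is visible of it) and "rect" ([centre column, centre row, width, height] in pixels, round what is visible of it).
The state is a dict: "clock": time; "joints": joint angles; "qd": joint speeds; "effort": joint torques, N m; "eef_pos": TCP position; "eef_rot": TCP orientation; "wrist_force": force on the tool from outside, world axes, zero at the start; "moment": the same for the moment, N m; "finger_gap": finger opening in mm; "finger_force": force on a finger pad.
Only numpy, scipy, OpenCV 4.12 (cv2) and the standard library are available. Lean on these libraries where they do the work, as an engineer would, in place of code of your own. Each camera call takes 0.05 s, during which the arm holds its last target. There are 200 camera calls.

TASK

Set the regripping fixture up for sliding on a grip: lift the short steel shaft off its cork rest and lay it level in the fixture's two V-notched saddles, roughly centred on them, and let go of it. Then grip the upright tang of the tightly fitting brass locating block and rock it side to side, first toward the black knob and then toward the shaft, until it works free of its socket. Finish still holding the block in the gripper, upright and still, just clear of the fixture, a couple of centimetres above its socket, with the shaft still lying in its saddles and the rubber grip, ferrule and mashie head left alone.

Things in the scene. Friction and masses are not known exactly. Their poses are not given: they have to be found in the camera images.
- fixture: Dark cast-iron regripping fixture, fixed; base plate 110 (x) x 365 (y) x 20 mm. Origin on the bench, z up, its y axis runs lengthwise toward the black knob. Two grey saddles on its centre line at y = -130 and -30 mm, a block socket at y = +90 mm, the knob at y = +165 mm. Between the saddles it is open down to the plate's top, 20 mm above the bench.
- cradle (a point): Fixture point midway between the saddles (x 0, y -80 mm, 62 mm above the bench): where the shaft's centre lies when seated, along the fixture's y. Each saddle is 18 mm long in y with an upward-open 90 degree V notch, 28 mm wide at the mouth, bottom 51 mm and mouth 65 mm above the bench.
- socket (a point): Centre of the socket's floor on the fixture (x 0, y +90 mm, 20 mm above the bench), axes as the fixture's; walls rise 17 mm above it. Spring jaws on the +y (knob) and -y (shaft) sides pinch the lowest 14 mm of the block with about 20 N each and give up to 6 mm, so a straight pull meets some 25 N of friction; fixed cheeks leave 2 mm on the +x and -x sides.
- knob (a point): Top centre of the black clamping knob, 62 mm across, 75 mm above the bench, fixed; it marks the knob end of the fixture.
- block: Brass locating block, about 0.28 kg, standing in the socket with its axes parallel to the fixture's. Origin at the centre of its underside. Foot 34 (x) x 40 (y) x 30 mm high; on it an upright tang 14 mm thick (x) x 30 mm wide (y) from 30 to 75 mm above the underside. Grip the tang across its 14 mm (fingers closing along the fixture's x).
- block_grip (a point): Middle of the tang's gripping length, 58 mm above the block's underside. Tipping the block pivots it on one bottom edge and lifts the other; tips of about 7 degrees (0.12 rad) each way, each about the lower edge, walk it out of the jaws in four to six tips. Grip firmly: lifted straight while one jaw still holds, the block swivels between the fingers.
- shaft: Short section of steel golf shaft, a plain round bar of 15 mm diameter and 220 mm length, about 0.09 kg, both ends alike. Origin at its centre, on its axis; its y axis runs along it. It starts lying in the rest's notches, axis 34 mm above the bench.
- rest: Low wooden rest, fixed, plank 70 (x) x 180 (y) x 6 mm with two cork V supports, each 18 mm long, at y = +65 and -65 mm, their tops 38 mm above the bench; open between them. Origin on the bench under its centre; the shaft lies along its y axis.
- rubber_grip: Bystander: brown rubber wrap-style club grip, lying on the bench along its own y, 262 mm long, 30 mm thick. Origin under its centre.
- ferrule: Bystander: small nickel ferrule standing on the bench, 19 mm diameter, 26 mm tall. Origin at its underside.
- mashie_head: Bystander: dented steel mashie head lying flat, about 130 x 90 mm, 17 mm high. Origin under the blade's middle.

How it is judged:
By the outcome, as a careful person would: the job done as asked, in the order asked, and still so for the second after the job is handed in, while the arm keeps its last pose, push and grip.
It also fails if it takes over 64 s, if anything falls off the work surface, if the arm or the gripper's body presses on something with over 40 N, if the wrist force passes 120 N, or if a joint passes its speed limit or range.

## Working session

There is one attempt and no reset: what is moved stays moved. The work goes in short steps, Python scripts to look and compute and a tool call to move; the robot and the scene stay as the last step left them, time stands still between calls to the robot, and variables do not carry over. Pictures are saved under pics/ and viewed, at most 10 in all, crops included, and the job is handed in when it is done.

Besides the shell and the picture viewer there is one more tool, called as a command line: name --pt "numbers of a row" for each row, then --argument value for the rest. arm_command: Moves the arm, as the interface text tells. Its arguments: {"type":"object","properties":{"steps":{"type":"array","items":{"type":"array","items":{"type":"number"}}},"force":{"type":"number"}},"required":["steps"]}

```bash
mkdir -p pics
cat > h.py <<'E'
import numpy as np, cv2
from cell import monitor, imaging, job, find_in, trace
def proj(c,P):
    V=c["view"]; r,_=cv2.Rodrigues(V[:3,:3]); return cv2.projectPoints(np.float64(P).reshape(-1,1,3),r,V[:3,3],c["mtx"],np.float64(c["D"]))[0][:,0]
def ray(c,uv):
    n=cv2.undistortPoints(np.float64(uv).reshape(-1,1,2),c["mtx"],np.float64(c["D"]))[:,0]
    d=np.c_[n,np.ones(len(n))]@c["view"][:3,:3]; o=-c["view"][:3,:3].T@c["view"][:3,3]
    return o,d
def atz(c,uv,z):
    o,d=ray(c,uv); return o+d*((z-o[2])/d[:,2])[:,None]
E
python3 - <<'E'
from h import *
print(monitor.read_state())
for n in("top","side"):
    c=imaging.camera(n); cv2.imwrite(f"pics/{n}0.png",c["img"][:,:,::-1])
    print(n,ray(c,[[320,200]])[0])
    for t in("fixture","shaft","block","rest","knob","rubber_grip","ferrule","mashie_head"):
        r=trace(c,t)
        for q in r[:2]:
            m=q["region"].astype(np.uint8); pts=np.argwhere(m)[:,::-1].astype(np.float32)
            if len(pts)>10: print(t,round(q["p"],2),np.round(q["rect"]),cv2.boxPoints(cv2.minAreaRect(pts)).round().tolist())
E
```

```text
{'clock': 0.0, 'joints': array([ 1.03639655e+00,  3.00518519e-01,  1.52161831e+00,  3.65666812e-06,
        1.32069532e+00, -6.65978769e-02]), 'qd': array([ 0.00167765, -0.00042883,  0.00068867,  0.00122517, -0.00196114,
        0.00032604]), 'effort': array([-5.38113436e-04, -5.31809449e+01, -3.52719498e+01,  7.06688385e-02,
        2.44615262e-02, -1.13250030e-04]), 'eef_pos': array([247.87971432, 490.68875285, 223.8445606 ]), 'eef_rot': array([-3.14035614e+00, -8.60206826e-05,  2.67378979e+00]), 'wrist_force': array([ 0.02569064, -0.18938694,  0.78283916]), 'moment': array([-0.04181762,  0.03288533, -0.05418474]), 'finger_force': 0.0, 'finger_gap': 94.16034452981008}
top [ 485.64328128  -13.0011752  1300.50257576]
fixture 0.67 [268. 215. 137.  55.] [[200.0, 224.0], [204.0, 184.0], [338.0, 199.0], [333.0, 239.0]]
shaft 0.88 [423. 221.  39.  68.] [[403.0, 253.0], [442.0, 184.0], [447.0, 187.0], [408.0, 256.0]]
block 0.58 [241. 209.  19.  12.] [[232.0, 202.0], [248.0, 202.0], [248.0, 215.0], [232.0, 215.0]]
rest 0.66 [422. 220.  55.  63.] [[394.0, 244.0], [427.0, 188.0], [450.0, 201.
[... 873 characters left out ...]

block 0.73 [304. 351. 116.  69.] [[245.0, 354.0], [258.0, 309.0], [366.0, 342.0], [352.0, 387.0]]
rest 0.88 [304. 351. 115.  64.] [[246.0, 353.0], [259.0, 311.0], [363.0, 342.0], [351.0, 385.0]]
knob 0.69 [285. 199.  56. 106.] [[260.0, 143.0], [311.0, 143.0], [311.0, 250.0], [260.0, 250.0]]
rubber_grip 0.84 [352. 181.  40.  56.] [[327.0, 156.0], [336.0, 149.0], [374.0, 204.0], [365.0, 211.0]]
ferrule 0.41 [346. 283.   9.  12.] [[337.0, 292.0], [339.0, 276.0], [349.0, 277.0], [347.0, 293.0]]
ferrule 0.41 [284. 199.  46. 108.] [[260.0, 143.0], [311.0, 143.0], [311.0, 250.0], [260.0, 250.0]]
mashie_head 0.87 [396. 249.  66.  26.] [[361.0, 260.0], [363.0, 237.0], [431.0, 243.0], [429.0, 266.0]]
```

View pics/top0.png

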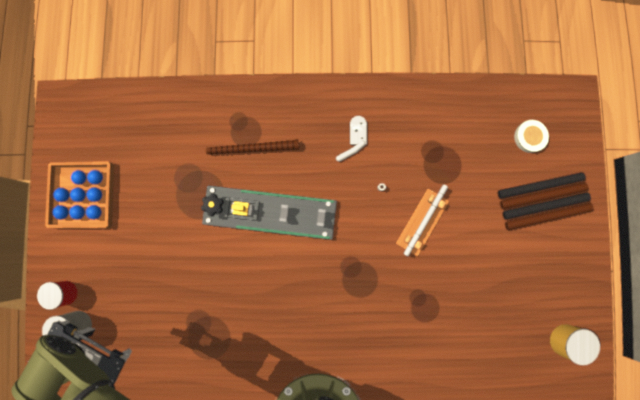

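View pics/side0.png

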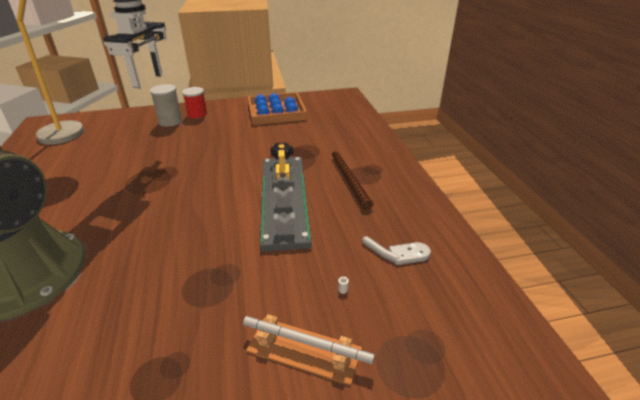

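```bash
cat >> h.py <<'E'
def tri(c1,u1,c2,u2):
    A=[];b=[]
    for c,u in((c1,u1),(c2,u2)):
        o,d=ray(c,[u]); d=d[0]/np.linalg.norm(d[0]); M=np.eye(3)-np.outer(d,d); A.append(M); b.append(M@o)
    x,*_=np.linalg.lstsq(np.vstack(A),np.hstack(b),rcond=None); return x, np.linalg.norm(np.vstack(A)@x-np.hstack(b))
E
python3 - <<'E'
from h import *
t=imaging.camera("top"); s=imaging.camera("side")
for a,b in(((405.5,254.5),(243.5,319.5)),((444.5,185.5),(373.5,359))): print(tri(t,a,s,b))
a=cv2.resize(t["img"][175:250,190:350],None,fx=5,fy=5,interpolation=cv2.INTER_CUBIC)[:375]
b=cv2.resize(s["img"][135:255,250:320],None,fx=5,fy=5,interpolation=cv2.INTER_CUBIC)
cv2.imwrite("pics/c1.png",a[:,:,::-1]);cv2.imwrite("pics/c2.png",b[:,:,::-1])
E
```

```text
(array([ 446.57633082, -243.57880116,   39.82527   ]), np.float64(2.5228066841160692))
(array([ 635.39191328, -356.96098932,   35.27103224]), np.float64(0.5930092892547633))
```

View pics/c1.png

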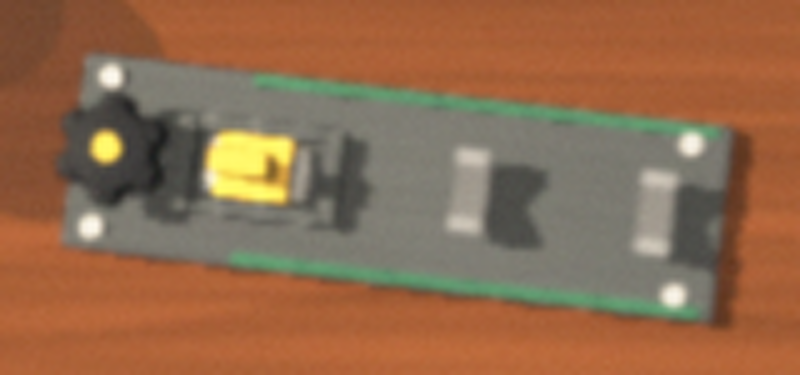

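View pics/c2.png

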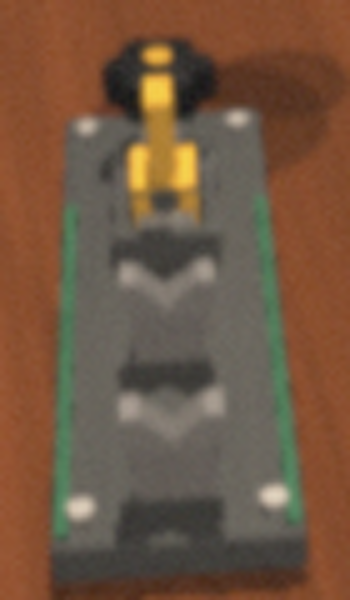

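The top crop shows the fixture with its knob at about (211,204), saddles at (284,213) and (321,217), and the brass tang near (241,208). The side crop shows the V-notches facing the camera, with the knob at about (281,146). I'll fit the fixture pose from these points.

Run:
```python
from h import *
from scipy.optimize import least_squares
t=imaging.camera("top"); s=imaging.camera("side")
L=[(0,165,75),(0,-30,65),(0,-130,65),(55,182.5,20),(55,-182.5,20),(-55,-182.5,20),(-55,182.5,20)]
pt=np.array([(106,147),(468,190),(656,212),(88,55),(730,127),(712,320),(63,243)])/5+[190,175]-.4
Ls=[(0,165,75),(-55,-182.5,20),(55,-182.5,20),(-55,182.5,20),(55,182.5,20)]
ps=np.array([(157,55),(50,540),(308,538),(68,118),(262,112)])/5+[250,135]-.4
def W(p,L,dz=0):
    R=cv2.Rodrigues(np.array([0,0,p[2]]))[0]; return np.float64(L)@R.T+[p[0],p[1],dz]
f=lambda p:np.r_[(proj(t,W(p,L))-pt).ravel(),(proj(s,W(p,Ls))-ps).ravel()]
r=least_squares(f,[480,100,0],loss="soft_l1"); p=r.x
print(p,np.degrees(p[2]),r.fun.reshape(-1,2).round(1).tolist())
f2=lambda q:np.r_[(proj(t,W(q,L,q[3]))-pt).ravel(),(proj(s,W(q,Ls,q[3]))-ps).ravel()]
print(least_squares(f2,[*p,0]).x)
for n,P in(("cradle",(0,-80,62)),("grip",(0,90,78)),("knob",(0,165,75))): print(n,W(p,[P]).round(1))
```

```text
[ 5.66905971e+02  1.26631126e+02 -1.24110751e-01] -7.111022207015596 [[-4.7, -0.3], [-4.5, -0.1], [-4.9, -0.1], [0.3, -0.5], [1.6, 0.2], [0.7, 1.2], [-0.1, 0.9], [0.4, -2.1], [0.1, 3.9], [0.7, 1.0], [-0.2, 0.6], [-0.2, -0.1]]
[ 5.66685444e+02  1.22391446e+02 -1.24409979e-01  4.65281861e+00]
cradle [[557.   47.2  62. ]]
grip [[578.  215.9  78. ]]
knob [[587.3 290.4  75. ]]
```

Run:
```python
from h import *
from scipy.optimize import least_squares
t=imaging.camera("top"); s=imaging.camera("side")
pt=np.array([(106,147),(468,190),(656,212),(88,55),(730,127),(712,320),(63,243)])/5+[190,175]-.4
ps=np.array([(157,55),(50,540),(308,538),(68,118),(262,112)])/5+[250,135]-.4
def W(p,L):
    R=cv2.Rodrigues(np.array([0,0,p[2]]))[0]; return np.float64(L)@R.T+[p[0],p[1],0]
def f(p):
    a,b=182.5+p[3],-182.5+p[3]
    L=[(0,165,75),(0,-30,65),(0,-130,65),(55,a,20),(55,b,20),(-55,b,20),(-55,a,20)]
    Ls=[(0,165,75),(-55,b,20),(55,b,20),(-55,a,20),(55,a,20)]
    return np.r_[(proj(t,W(p,L))-pt).ravel(),(proj(s,W(p,Ls))-ps).ravel()]
r=least_squares(f,[480,100,0,0],loss="soft_l1"); p=r.x
print(p,np.degrees(p[2]),r.fun.reshape(-1,2).round(1).tolist())
for n,P in(("cradle",(0,-80,62)),("grip",(0,90,78)),("knob",(0,165,75))): print(n,W(p,[P]).round(1))
# independent block
g=np.array([(258,165)])/5+[190,175]-.4; g2=np.array([(158,78)])/5+[250,135]-.4
print(tri(t,g[0],s,g2[0]))
```

```text
[ 5.65694136e+02  1.14190277e+02 -1.24357944e-01  1.52202202e+01] -7.125185333835585 [[-0.1, 0.1], [0.2, 0.3], [-0.2, 0.3], [-0.6, -0.8], [0.7, -0.0], [-0.3, 1.0], [-1.0, 0.7], [0.7, 0.1], [0.3, 3.0], [0.7, 0.1], [-0.1, 0.2], [-0.1, -0.6]]
cradle [[555.8  34.8  62. ]]
grip [[576.9 203.5  78. ]]
knob [[586.2 277.9  75. ]]
(array([574.01747911, 189.85319138, 110.28279706]), np.float64(0.6352135569155748))
```

arm_command --pt "1 -45 -42 0 0.5" --pt "1 -90 -84 10 1" --pt "1 -135 -125 20 1.5" --pt "1 -180 -167 30 2" --pt "1 -225 -209 40 2.5" --pt "1 -270 -251 50 3" --pt "1 -315 -292 60 3.5" --pt "1 -360 -334 65 4" --pt "1 -405 -376 70 4" --pt "1 -450 -418 70 4" --pt "1 -495 -460 70 4" --pt "1 -540 -501 70 4" --pt "1 -585 -543 70 4" --pt "1 -618 -574 70 4" --pt "1 -618 -574 70 4" --pt "1 -618 -574 70 4"

```text
clock: 3.2
eef_pos: [540.6, -299.5, 154.2]
eef_rot: [3.141, -0.001, 2.604]
wrist_force: [0.6, 0.7, 0.4]
finger_gap: 94.2
finger_force: 0.0
```

Run:
```python
from h import *
print(monitor.read_state()["eef_pos"],monitor.read_state()["eef_rot"])
t=imaging.camera("top"); s=imaging.camera("side")
cv2.imwrite("pics/g1.png",np.hstack([cv2.resize(t["img"][150:290,360:500],None,fx=2.7,fy=2.7),cv2.resize(s["img"][200:400,190:390],None,fx=1.89,fy=1.89)])[:,:,::-1])
```

```text
[ 540.56130625 -299.5481684   154.17181488] [ 3.14142164e+00 -6.88203689e-04  2.60404331e+00]
```

View pics/g1.png

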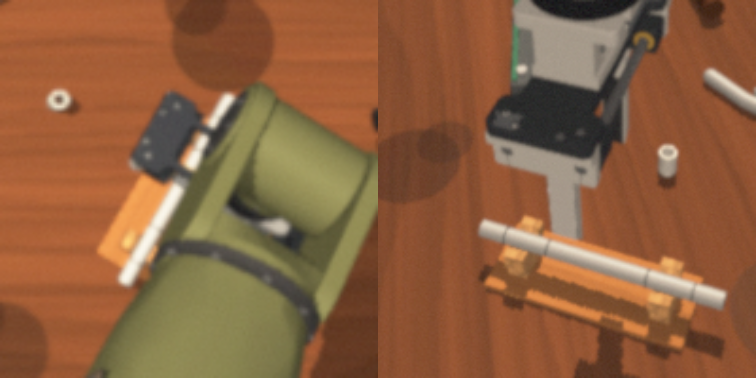

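The picture shows the open fingers straddling the shaft, with its ends clear and the ferrule well away. I'll descend and grip.

arm_command --pt "1 0 0 40 0" --pt "1 0 0 80 0" --pt "1 0 0 110 0" --pt "0.6 0 0 119 0" --pt "0.3 0 0 119 0" --pt "0 0 0 119 0" --pt "0 0 0 119 0" --pt "0 0 0 119 0" --pt "0 0 0 119 0" --pt "0 0 0 119 0" --pt "0 0 0 119 0" --force 30

```text
clock: 4.68
eef_pos: [540.8, -300.1, 35.4]
eef_rot: [-3.142, -0.0, 2.604]
wrist_force: [0.2, 0.3, -0.0]
finger_gap: 17.6
finger_force: 0.0
```

arm_command --pt "0 0 0 0 0" --pt "0 0 0 0 0" --pt "0 0 0 0 0" --pt "0 0 0 -10 0" --pt "0 0 0 -30 0" --pt "0 0 0 -60 0" --pt "0 0 0 -90 0" --pt "0 0 0 -110 0" --pt "0 0 0 -110 0"

```text
clock: 5.8
eef_pos: [541.4, -300.6, 148.1]
eef_rot: [-3.141, 0.004, 2.604]
wrist_force: [-0.2, 0.3, -1.0]
finger_gap: 14.2
finger_force: 30.0
```

Run:
```python
from h import *
s=imaging.camera("side"); t=imaging.camera("top")
for n,c in(("s",s),("t",t)):
    r=trace(c,"shaft")[0]; pts=np.argwhere(r["region"])[:,::-1].astype(np.float32); print(n,r["p"],cv2.boxPoints(cv2.minAreaRect(pts)).round(1).tolist())
st=monitor.read_state(); p=st["eef_pos"];y=st["eef_rot"][2]; d=np.array([np.cos(y),np.sin(y),0])
print(p,y,proj(s,[p-110*d,p,p+110*d]).round(1).tolist(),proj(t,[p-110*d,p+110*d]).round(1).tolist())
# shift to cradle
D=np.array([555.8,34.8])-p[:2]; print("dx,dy",D@d[:2],D@[np.sin(y),-np.cos(y)],"turn",np.degrees(y)-82.9)
```

```text
s 0.98 [[233.39999389648438, 281.6000061035156], [236.3000030517578, 269.79998779296875], [381.79998779296875, 305.8999938964844], [378.79998779296875, 317.6000061035156]]Traceback (most recent call last):
  File "<stdin>", line 4, in <module>
IndexError: list index out of range
```

Run:
```python
from h import *
s=imaging.camera("side")
st=monitor.read_state(); p=st["eef_pos"];y=st["eef_rot"][2]; d=np.array([np.cos(y),np.sin(y),0])
print(p,y,proj(s,[p-110*d,p,p+110*d]).round(1).tolist())
D=np.array([555.8,34.8])-p[:2]; print("dx,dy",D@d[:2],D@[np.sin(y),-np.cos(y)],"turn",np.degrees(y)-82.9)
```

```text
[ 540.4445446  -299.91293658  144.52467004] 2.6039629993067246 [[379.6, 313.3], [304.4, 293.7], [236.3, 275.9]]
dx,dy 158.21780747016552 295.3568440467092 turn 66.29608986850263
```

arm_command --pt "0 16 30 0 6.6" --pt "0 32 59 0 13.3" --pt "0 47 89 0 20" --pt "0 63 118 0 26.5" --pt "0 79 148 0 33" --pt "0 95 177 0 40" --pt "0 111 207 0 46.4" --pt "0 127 236 0 53" --pt "0 142 266 0 60" --pt "0 152 285 0 64" --pt "0 158 295 0 66.3" --pt "0 158 295 20 66.3" --pt "0 158 295 30 66.3" --pt "0 158 295 30 66.3"

```text
clock: 7.8
eef_pos: [555.7, 34.1, 114.6]
eef_rot: [-3.14, 0.0, 1.447]
wrist_force: [0.0, -0.3, -1.6]
finger_gap: 14.1
finger_force: 30.0
```

Run:
```python
from h import *
s=imaging.camera("side");t=imaging.camera("top")
st=monitor.read_state(); p=st["eef_pos"];y=st["eef_rot"]; print(p,y)
for c in (s,t):
  for r in trace(c,"shaft")[:1]:
    pts=np.argwhere(r["region"])[:,::-1].astype(np.float32); print(r["p"],cv2.boxPoints(cv2.minAreaRect(pts)).round(1).tolist())
d=np.array([np.cos(y[2]),np.sin(y[2]),0])
print(proj(s,[p-110*d,p+110*d]).tolist(),proj(t,[p-110*d,p+110*d]).tolist())
cv2.imwrite("pics/g2.png",np.hstack([cv2.resize(t["img"][160:260,190:350],None,fx=2.5,fy=3.75)[:375],cv2.resize(s["img"][130:255,230:330],None,fx=3.0,fy=3.0)])[:,:,::-1])
```

```text
[556.31888188  34.01604698 115.79506236] [ 3.14131612e+00 -1.15131135e-05  1.44659448e+00]
0.92 [[279.0, 156.0], [286.0, 156.0], [286.0, 218.0], [279.0, 218.0]]
0.48 [[261.70001220703125, 210.6999969482422], [262.1000061035156, 207.0], [344.20001220703125, 217.3000030517578], [343.79998779296875, 221.0]]
[[284.10008305661995, 215.16895483644214], [281.9537230589067, 157.78109289207478]] [[344.2896421316932, 218.77436078013795], [258.9292756548855, 208.73139336775742]]
```

View pics/g2.png

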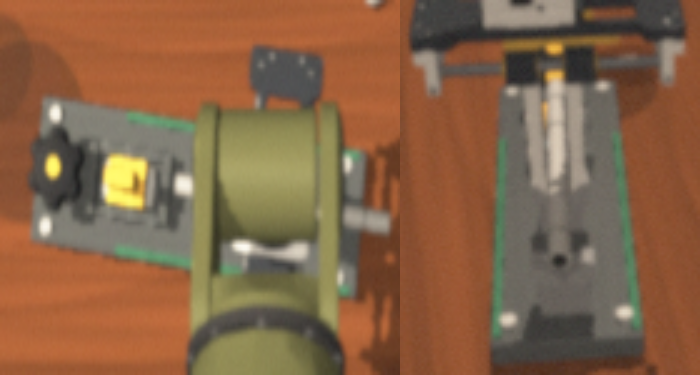

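The shaft hangs above the fixture along its centre line, near end at about (283,217) in the side view. The tang at (240,208) in the top view is clear. I'll lower it.

arm_command --pt "0 0 0 20 0" --pt "0 0 0 40 0" --pt "0 0 0 47 0" --pt "0 0 0 50 0" --pt "0 0 0 51 0" --pt "0 0 0 52 0" --pt "0 0 0 52 0"

```text
clock: 8.88
eef_pos: [556.4, 34.2, 64.0]
eef_rot: [3.141, -0.0, 1.447]
wrist_force: [0.0, 0.1, 2.9]
finger_gap: 14.1
finger_force: 30.0
```

arm_command --pt "0 0 0 1 0" --pt "0 0 0 1 0" --pt "0 0 0 1 0"

```text
clock: 9.25
eef_pos: [556.5, 34.2, 63.8]
eef_rot: [3.14, -0.0, 1.447]
wrist_force: [-6.1, -0.5, 14.0]
finger_gap: 14.1
finger_force: 30.0
```

arm_command --pt "0 0 0 0 0" --pt "0.3 0 0 0 0" --pt "0.5 0 0 0 0" --pt "0.6 0 0 0 0" --pt "0.6 0 0 0 0" --pt "0.6 0 0 0 0" --pt "0.6 0 0 0 0" --pt "0.6 0 0 -30 0" --pt "0.6 0 0 -60 0" --pt "0.6 0 0 -100 0" --pt "0.6 0 0 -100 0"

```text
clock: 10.62
eef_pos: [557.3, 34.2, 165.4]
eef_rot: [3.136, -0.001, 1.447]
wrist_force: [-0.1, 1.2, -0.8]
finger_gap: 56.6
finger_force: 0.0
```

Run:
```python
from h import *
s=imaging.camera("side")
st=monitor.read_state(); p=st["eef_pos"];y=st["eef_rot"]; print(p,y,st["finger_gap"])
for r in trace(s,"shaft")[:1]:
    pts=np.argwhere(r["region"])[:,::-1].astype(np.float32); print(r["p"],cv2.boxPoints(cv2.minAreaRect(pts)).round(1).tolist())
d=np.array([np.sin(.1244),np.cos(.1244),0]); q=np.array([555.8,34.8,62])
print(proj(s,[q-110*d,q+110*d]).tolist())
d=np.array([np.cos(y[2]),np.sin(y[2])]);D=np.array([576.9,203.5])-p[:2]; print("dx,dy",D@d,D@[np.sin(y[2]),-np.cos(y[2])])
cv2.imwrite("pics/g3.png",cv2.resize(s["img"][130:255,230:330],None,fx=4.0,fy=4.0)[:,:,::-1])
```

```text
[556.48495887  34.19922587 163.26962734] [ 3.13954156e+00 -2.21365522e-04  1.44686838e+00] 56.286249021253994
0.68 [[277.0, 151.0], [289.0, 151.0], [289.0, 175.0], [277.0, 175.0]]
[[285.2326404423373, 236.04482343218066], [282.9623928346176, 176.80770250756288]]
dx,dy 170.52588810893494 -0.668960886500784
```

View pics/g3.png

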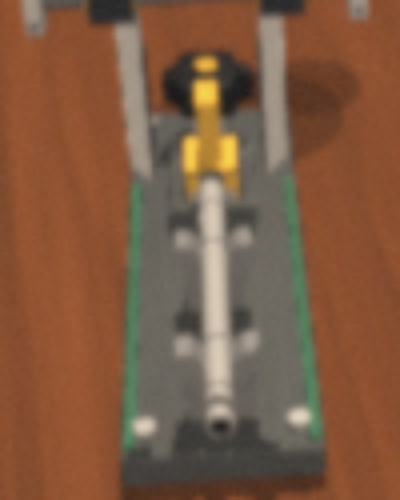

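The picture shows the shaft lying along both saddles, near end at about (285,235), as predicted. Now for the tang.

arm_command --pt "0.6 40 0 0 0" --pt "0.6 85 0 0 0" --pt "0.6 130 -1 0 0" --pt "0.6 160 -1 0 0" --pt "0.6 170 -1 0 0" --pt "0.6 170 -1 10 0" --pt "0.6 170 -1 35 0" --pt "0.6 170 -1 60 0" --pt "0.6 170 -1 78 0" --pt "0.6 170 -1 83 0" --pt "0.6 170 -1 83 0"

```text
clock: 12.1
eef_pos: [576.3, 202.7, 79.6]
eef_rot: [3.141, -0.0, 1.447]
wrist_force: [0.8, 1.4, -0.4]
finger_gap: 56.4
finger_force: 0.0
```

Run:
```python
from h import *
s=imaging.camera("side")
st=monitor.read_state(); p=st["eef_pos"];y=st["eef_rot"]; print(p,y,st["finger_gap"],st["wrist_force"])
print(proj(s,[p,p-[0,0,19]]))
cv2.imwrite("pics/g4.png",cv2.resize(s["img"][110:230,220:345],None,fx=5,fy=5)[:,:,::-1])
```

```text
[576.50734153 202.92668592  80.09282371] [ 3.14072840e+00 -3.37107532e-04  1.44666376e+00] 56.50638939556611 [ 0.74097544  0.5856506  -0.80768507]
[[281.96149995 158.14843657]
 [282.38395287 164.59564352]]
```

View pics/g4.png

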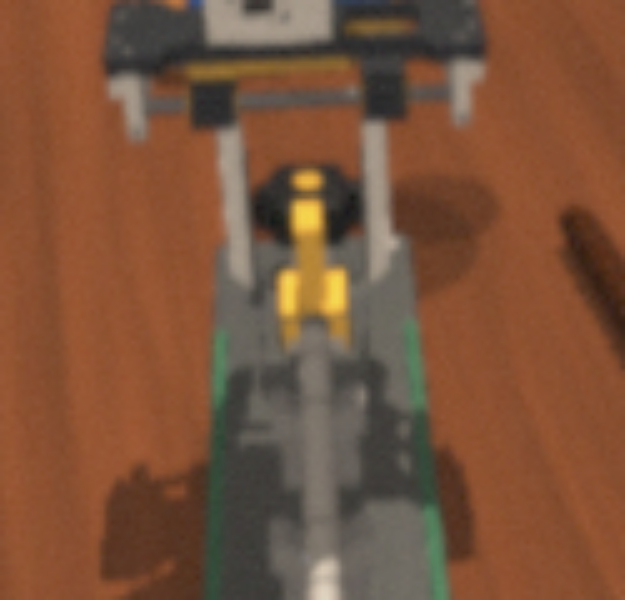

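The fingers straddle the tang evenly, with their midpoint at about (282,165). I'll close firmly.

arm_command --pt "0.4 0 0 2 0" --pt "0.1 0 0 2 0" --pt "0 0 0 2 0" --pt "0 0 0 2 0" --pt "0 0 0 2 0" --pt "0 0 0 2 0" --pt "0 0 0 2 0" --pt "0 0 0 2 0" --pt "0 0 0 2 0" --force 55

```text
clock: 13.28
eef_pos: [576.5, 203.0, 77.5]
eef_rot: [3.141, -0.0, 1.447]
wrist_force: [5.3, -0.3, -2.5]
finger_gap: 13.8
finger_force: 55.0
```

arm_command --pt "0 1.2 0 -0.4 0" --pt "0 2.4 0 -0.8 0" --pt "0 3.6 0 -1.1 0" --pt "0 4.8 0 -1.4 0" --pt "0 6 0 -1.7 0" --pt "0 7.1 0 -2 0" --pt "0 7.1 0 -2 0"

```text
clock: 14.15
eef_pos: [576.9, 207.0, 78.2]
eef_rot: [-3.14, 0.005, 1.446]
wrist_force: [5.8, -18.8, -7.0]
finger_gap: 13.5
finger_force: 55.0
```

Run:
```python
from h import *
s=imaging.camera("side");t=imaging.camera("top")
st=monitor.read_state(); print(st)
cv2.imwrite("pics/g5.png",np.hstack([cv2.resize(s["img"][130:200,250:320],None,fx=5,fy=5),cv2.resize(t["img"][180:240,200:260],(350,350))])[:,:,::-1])
```

```text
{'clock': 14.25, 'joints': array([ 0.28649936,  0.58855188,  1.46550534, -0.00506183,  1.09092456,
        0.41355003]), 'qd': array([-0.00032446,  0.00072913,  0.00106042,  0.00047251,  0.00031708,
        0.00026388]), 'effort': array([ 12.22124219, -69.25018072, -33.958354  ,   5.21942005,
         0.10010747,  -0.07515816]), 'eef_pos': array([576.93028613, 206.94355928,  78.23967054]), 'eef_rot': array([-3.14028563,  0.0054684 ,  1.44609372]), 'wrist_force': array([  6.13274428, -18.52041335,  -7.29535345]), 'moment': array([-4.28785549, -1.30245306, -0.10032104]), 'finger_force': 54.99198496341705, 'finger_gap': 13.727314439304864}
```

View pics/g5.png

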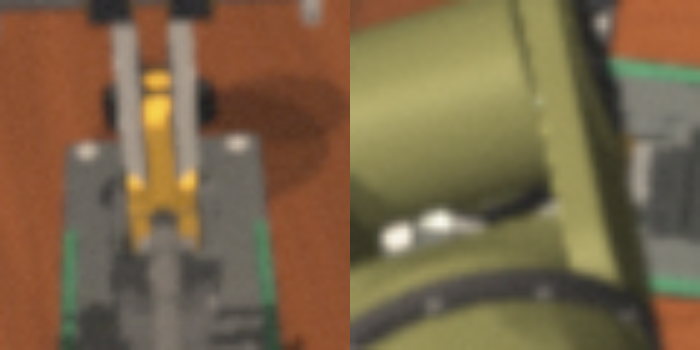

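The view shows the fingers still gripping the tang upright at about (281,160). The arm is compliant, moving 4 of the 7 mm asked, so I'll push further.

arm_command --pt "0 1 0 -0.5 0" --pt "0 2 0 -1 0" --pt "0 3 0 -1.4 0" --pt "0 4 0 -1.8 0" --pt "0 5 0 -2 0" --pt "0 5 0 -2 0" --pt "0 5 0 -2 0"

```text
clock: 15.12
eef_pos: [577.4, 211.8, 79.4]
eef_rot: [-3.14, 0.006, 1.446]
wrist_force: [8.0, -19.0, -13.8]
finger_gap: 13.8
finger_force: 55.0
```

```bash
cat > look.py <<'E'
from h import *
np.set_printoptions(precision=2,suppress=True)
import sys
s=imaging.camera("side"); np.save("pics/%s.npy"%sys.argv[1],s["img"])
st=monitor.read_state(); print(st["clock"],st["eef_pos"],st["wrist_force"],st["moment"],st["finger_gap"])
y=np.array([np.sin(.1244),np.cos(.1244)]); print("fixture y of tcp rel grip0",(st["eef_pos"][:2]-[576.5,203.0])@y)
# brass pixels: foot column left & right
hsv=cv2.cvtColor(s["img"],cv2.COLOR_RGB2HSV)
m=((hsv[...,0]>17)&(hsv[...,0]<32)&(hsv[...,1]>120)&(hsv[...,2]>90)).astype(np.uint8); m[:145]=0; m[200:]=0; m[:,:255]=0; m[:,315:]=0
for c in range(274,292): 
    r=np.where(m[:,c])[0]; print(c,(r.min(),r.max(),len(r)) if len(r) else None,end="; ")
print()
E
python3 look.py a
python3 - <<'E'
import numpy as np; a=np.load('pics/a.npy'); print(a[155:192,278].tolist()[::2])
E
```

```text
15.175 [577.45 211.77  79.42] [  9.59 -18.69 -14.58] [-4.17 -1.97 -0.08] 13.531593984577299
fixture y of tcp rel grip0 8.821034428391867
274 None; 275 (np.int64(165), np.int64(166), 2); 276 (np.int64(164), np.int64(178), 15); 277 (np.int64(165), np.int64(177), 13); 278 (np.int64(165), np.int64(176), 12); 279 (np.int64(145), np.int64(175), 27); 280 (np.int64(145), np.int64(171), 27); 281 (np.int64(145), np.int64(170), 26); 282 (np.int64(145), np.int64(170), 26); 283 (np.int64(145), np.int64(170), 26); 284 (np.int64(161), np.int64(171), 11); 285 (np.int64(165), np.int64(175), 8); 286 (np.int64(165), np.int64(176), 12); 287 (np.int64(164), np.int64(176), 13); 288 (np.int64(163), np.int64(175), 13); 289 (np.int64(164), np.int64(176), 7); 290 None; 291 None; 
[[144, 122, 95], [144, 120, 96], [146, 128, 108], [147, 130, 115], [158, 141, 119], [224, 176, 95], [176, 130, 54], [165, 122, 50], [170, 128, 63], [173, 129, 57], [183, 134, 55], [166, 133, 90], [137, 122, 109], [83, 79, 70], [73, 69, 65], [73, 72, 68], [75, 71, 65], [87, 81, 78], [91, 88, 80]]
```

Run:
```python
from h import *
s=imaging.camera("side")
p=[565.7,114.2,-.1244]; R=cv2.Rodrigues(np.array([0,0,p[2]]))[0]
def W(L): return np.float64(L)@R.T+[p[0],p[1],0]
def blk(dy,dz,a,pts,sgn=1):  # rigid: grip point (90,78) moves dy,dz; rotate a toward +y about grip
    P=[]
    for x,y,z in pts:
        v=np.array([y-90,z-78]); P.append((x,90+dy+v[0]*np.cos(a)+v[1]*np.sin(a),78+dz-v[0]*np.sin(a)+v[1]*np.cos(a)))
    return proj(s,W(P))
pts=[(-14,70,50),(14,70,50),(-14,110,50),(14,110,50),(0,75,95),(0,105,95)]
for n,h in(("rest",(0,0,0)),("trans",(8.8,1.9,0)),("tilt",(8.8,1.9,.13))): print(n,blk(*h,pts).round(1)[:,1],blk(*h,pts).round(1)[:2,0])
a=cv2.imread("pics/side0.png")[:,:,::-1]; b=np.load("pics/a.npy")
for c in (277,278,286,287): print(c,"rest",a[158:186,c,0].tolist(),"now",b[158:186,c,0].tolist())
```

```text
rest [172.6 172.  164.4 163.9 155.8 150. ] [277.4 288.4]
trans [170.1 169.5 162.1 161.6 153.4 147.6] [277.3 288.3]
tilt [169.9 169.3 163.6 163.1 152.3 148. ] [277.2 288.2]
277 rest [53, 70, 93, 97, 90, 127, 205, 238, 242, 242, 242, 242, 242, 240, 221, 171, 153, 164, 164, 149, 140, 130, 113, 100, 83, 69, 65, 64] now [157, 156, 161, 160, 167, 179, 218, 235, 225, 181, 163, 167, 179, 172, 167, 178, 177, 179, 172, 161, 150, 135, 111, 79, 69, 73, 69, 69]
278 rest [90, 103, 111, 117, 118, 139, 210, 238, 241, 240, 239, 238, 238, 235, 215, 167, 159, 169, 171, 160, 141, 123, 109, 85, 74, 71, 67, 68] now [146, 146, 144, 147, 153, 158, 190, 224, 217, 176, 161, 165, 177, 170, 161, 173, 181, 183, 181, 166, 149, 137, 111, 83, 74, 73, 74, 73]
286 rest [54, 84, 105, 106, 112, 152, 220, 241, 243, 243, 243, 243, 243, 239, 214, 165, 154, 150, 154, 147, 138, 127, 116, 95, 80, 68, 67, 67] now [160, 159, 159, 160, 161, 180, 212, 216, 191, 167, 162, 163, 163, 160, 162, 171, 174, 174, 167, 149, 130, 118, 95, 82, 82, 86, 84, 86]
287 rest [54, 80, 96, 98, 104, 153, 224, 242, 244, 244, 244, 244, 244, 238, 212, 170, 170, 171, 165, 153, 134, 126, 112, 94, 79, 70, 68, 68] now [166, 161, 165, 167, 178, 213, 236, 239, 221, 177, 162, 165, 162, 162, 173, 182, 185, 179, 172, 155, 138, 123, 95, 76, 74, 69, 71, 72]
```

arm_command --pt "0 -2 0 -0.6 0" --pt "0 -4 0 -1.2 0" --pt "0 -6 0 -1.7 0" --pt "0 -8 0 -2.2 0" --pt "0 -10 0 -2.7 0" --pt "0 -12 0 -3.2 0" --pt "0 -14 0 -3.6 0" --pt "0 -16 0 -4 0" --pt "0 -18 0 -4.4 0" --pt "0 -20 0 -4.8 0" --pt "0 -22 0 -5.2 0" --pt "0 -22 0 -5.2 0" --pt "0 -22 0 -5.2 0"

```text
clock: 16.85
eef_pos: [574.5, 195.0, 85.1]
eef_rot: [-3.14, -0.003, 1.447]
wrist_force: [8.7, 13.9, -18.5]
finger_gap: 13.8
finger_force: 55.0
```

```bash
python3 look.py b
```

```text
16.9 [574.49 195.03  85.11] [  8.34  13.55 -17.79] [ 3.12 -1.91  0.04] 13.231976257135255
fixture y of tcp rel grip0 -8.158654654891091
274 None; 275 (np.int64(166), np.int64(170), 5); 276 (np.int64(166), np.int64(178), 13); 277 (np.int64(166), np.int64(177), 12); 278 (np.int64(145), np.int64(177), 20); 279 (np.int64(145), np.int64(175), 28); 280 (np.int64(145), np.int64(172), 28); 281 (np.int64(145), np.int64(171), 27); 282 (np.int64(145), np.int64(171), 27); 283 (np.int64(150), np.int64(171), 22); 284 (np.int64(166), np.int64(172), 7); 285 (np.int64(166), np.int64(174), 9); 286 (np.int64(165), np.int64(176), 12); 287 (np.int64(165), np.int64(176), 12); 288 (np.int64(164), np.int64(176), 13); 289 None; 290 None; 291 None;
```

arm_command --pt "0 2 0.5 -0.6 0" --pt "0 4 1 -1.2 0" --pt "0 6 1 -1.8 0" --pt "0 8 1 -2.4 0" --pt "0 10 1 -3 0" --pt "0 12 1 -3.6 0" --pt "0 14 1 -4.2 0" --pt "0 16 1 -4.7 0" --pt "0 18 1 -5.2 0" --pt "0 20 1 -5.7 0" --pt "0 21 1 -5.7 0" --pt "0 21 1 -5.7 0"

```text
clock: 18.4
eef_pos: [576.8, 211.5, 90.3]
eef_rot: [-3.136, 0.006, 1.446]
wrist_force: [-3.2, -12.9, -17.2]
finger_gap: 13.5
finger_force: 55.0
```

```bash
python3 look.py c
python3 - <<'E'
import numpy as np,cv2
o=[cv2.imread('pics/side0.png')[:,:,::-1]]+[np.load(f'pics/{k}.npy') for k in 'abc']
cv2.imwrite('pics/g6.png',np.vstack([np.hstack([cv2.resize(i[140:185,255:310],None,fx=7,fy=6.5,interpolation=cv2.INTER_CUBIC) for i in o[j:j+2]]) for j in (0,2)])[:,:,::-1])
E
```

```text
18.45 [576.8  211.5   90.31] [ -2.24 -14.21 -17.09] [-3.2   0.67  0.05] 13.54707200681203
fixture y of tcp rel grip0 8.472852077765692
274 None; 275 (np.int64(161), np.int64(166), 6); 276 (np.int64(161), np.int64(177), 17); 277 (np.int64(161), np.int64(177), 17); 278 (np.int64(146), np.int64(176), 19); 279 (np.int64(145), np.int64(175), 30); 280 (np.int64(145), np.int64(175), 27); 281 (np.int64(145), np.int64(174), 25); 282 (np.int64(145), np.int64(174), 25); 283 (np.int64(145), np.int64(173), 24); 284 (np.int64(161), np.int64(174), 10); 285 (np.int64(161), np.int64(175), 14); 286 (np.int64(161), np.int64(176), 16); 287 (np.int64(161), np.int64(176), 16); 288 (np.int64(162), np.int64(176), 15); 289 None; 290 None; 291 None;
```

View pics/g6.png

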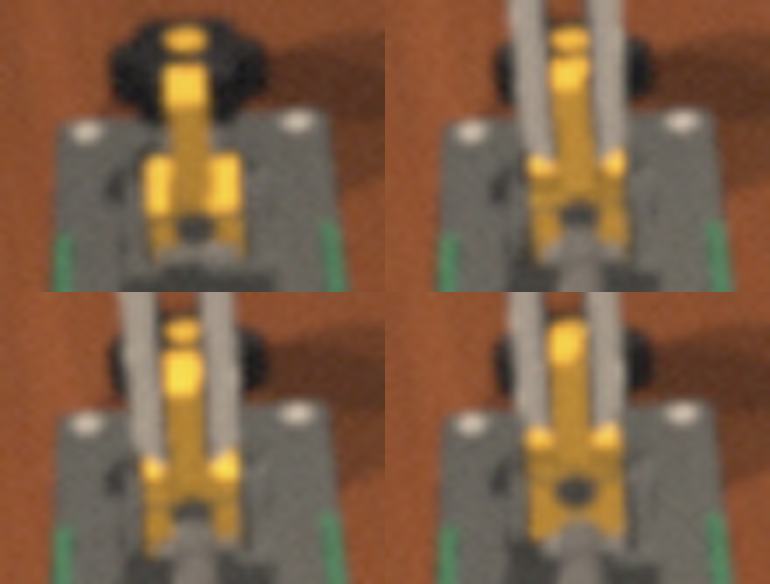

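The four panels (start, then tips 1 to 3) show the block climbing: its front face at about (282,172) gets taller, and the top of the tang rises over the knob. Next, tip 4.

arm_command --pt "0 -2 0 -0.6 0" --pt "0 -4 0 -1.2 0" --pt "0 -6 0 -1.8 0" --pt "0 -8 0 -2.4 0" --pt "0 -10 0 -3 0" --pt "0 -12 0 -3.6 0" --pt "0 -14 0 -4.1 0" --pt "0 -16 0 -4.6 0" --pt "0 -18 0 -5.1 0" --pt "0 -20 0 -5.6 0" --pt "0 -20 0 -5.6 0" --pt "0 -20 0 -5.6 0"

```text
clock: 19.95
eef_pos: [576.1, 194.1, 97.9]
eef_rot: [-3.142, 0.0, 1.447]
wrist_force: [0.1, 0.3, -2.4]
finger_gap: 13.4
finger_force: 55.0
```

```bash
python3 look.py d
```

```text
20.0 [576.03 194.11  97.9 ] [ 0.77  1.43 -1.94] [-0.04  0.03  0.03] 13.533226217598836
fixture y of tcp rel grip0 -8.876629810218347
274 None; 275 (np.int64(162), np.int64(164), 3); 276 (np.int64(162), np.int64(176), 15); 277 (np.int64(162), np.int64(178), 17); 278 (np.int64(163), np.int64(178), 16); 279 (np.int64(145), np.int64(176), 27); 280 (np.int64(145), np.int64(174), 26); 281 (np.int64(145), np.int64(169), 25); 282 (np.int64(145), np.int64(168), 24); 283 (np.int64(145), np.int64(169), 25); 284 (np.int64(158), np.int64(174), 10); 285 (np.int64(162), np.int64(175), 12); 286 (np.int64(161), np.int64(176), 16); 287 (np.int64(161), np.int64(177), 17); 288 (np.int64(161), np.int64(177), 17); 289 (np.int64(163), np.int64(177), 10); 290 None; 291 None;
```

Forces have dropped to the block's weight, so it is free. I'll lift a little, centre it over the socket, and check the tilt.

arm_command --pt "0 0 0 -2 0" --pt "0 0 0 -4 0" --pt "0 2 0 -6 0" --pt "0 5 0 -7 0" --pt "0 8.5 0 -7 0" --pt "0 8.5 0 -7 0" --pt "0 8.5 0 -7 0"

```text
clock: 20.88
eef_pos: [577.1, 202.5, 104.8]
eef_rot: [-3.141, 0.0, 1.447]
wrist_force: [0.5, -0.8, -1.4]
finger_gap: 13.5
finger_force: 55.0
```

```bash
cat > tilt.py <<'E'
from h import *
np.set_printoptions(precision=2,suppress=True,linewidth=200)
im=np.mean([imaging.camera("side")["img"].astype(float) for _ in range(4)],0); s=imaging.camera("side")
st=monitor.read_state(); print(st["clock"],st["eef_pos"],st["wrist_force"])
p=[565.7,114.2,-.1244]; R=cv2.Rodrigues(np.array([0,0,p[2]]))[0]
e=st["eef_pos"]-[576.5,203.0,77.5]; dy=e[:2]@[np.sin(.1244),np.cos(.1244)]; dz=e[2]; print(dy,dz)
for x in(-15,15):
  for a in(-.12,-.06,0,.06,.12):
    P=[]
    for y,z in((110,50),(70,50),(70,20),(75,95),(105,95)):
        v=np.array([y-90,z-78]); xx=x if z<60 else 0
        P.append((xx,90+dy+v[0]*np.cos(a)+v[1]*np.sin(a),78+dz-v[0]*np.sin(a)+v[1]*np.cos(a)))
    q=proj(s,np.float64(P)@R.T+[p[0],p[1],0]); print(x,a,"far,near,bottom,tangnear,tangfar rows",q[:,1],"col",q[:2,0])
for c in(276,277,278,286,287,288): print(c,[tuple(int(v) for v in im[r,c,::2]) for r in range(154,184)])
print(281,[tuple(int(v) for v in im[r,281,::2]) for r in range(136,156)])
E
python3 tilt.py
```

```text
21.125 [577.09 202.41 104.93] [-0.31  0.33 -1.89]
-0.5155362690921171 27.434108672239702
-15 -0.12 far,near,bottom,tangnear,tangfar rows [153.92 163.42 172.73 147.22 140.2 ] col [276.08 276.32]
-15 -0.06 far,near,bottom,tangnear,tangfar rows [154.67 163.42 173.19 146.67 140.29] col [276.12 276.29]
-15 0 far,near,bottom,tangnear,tangfar rows [155.41 163.38 173.56 146.14 140.4 ] col [276.16 276.27]
-15 0.06 far,near,bottom,tangnear,tangfar rows [156.13 163.29 173.85 145.62 140.55] col [276.19 276.24]
-15 0.12 far,near,bottom,tangnear,tangfar rows [156.83 163.14 174.05 145.11 140.73] col [276.22 276.21]
15 -0.12 far,near,bottom,tangnear,tangfar rows [153.33 162.8  172.12 147.22 140.2 ] col [287.72 288.29]
15 -0.06 far,near,bottom,tangnear,tangfar rows [154.09 162.81 172.56 146.67 140.29] col [287.76 288.29]
15 0 far,near,bottom,tangnear,tangfar rows [154.83 162.76 172.93 146.14 140.4 ] col [287.81 288.29]
15 0.06 far,near,bottom,tangnear,tangfar rows [155.55 162.67 173.22 145.62 140.55] col [287.85 288.28]
15 0.12 far,near,bottom,tangnear,tangfar rows [156.25 162.52 173.42 145.11 140.73
[... 1559 characters left out ...]
184, 54), (185, 55), (176, 54), (144, 61), (109, 80), (110, 95), (122, 105), (129, 110), (118, 102), (93, 80), (75, 67), (74, 67), (71, 64)]
288 [(141, 118), (129, 104), (141, 83), (205, 80), (233, 84), (234, 83), (212, 72), (166, 65), (150, 60), (150, 60), (145, 58), (147, 59), (158, 59), (168, 60), (171, 59), (170, 55), (172, 56), (174, 56), (177, 57), (176, 63), (147, 68), (112, 82), (106, 92), (117, 100), (122, 104), (114, 98), (95, 82), (80, 73), (74, 67), (71, 64)]
281 [(139, 50), (139, 49), (139, 50), (138, 49), (141, 49), (166, 50), (223, 63), (242, 75), (244, 76), (243, 74), (239, 71), (221, 64), (193, 56), (186, 55), (186, 54), (187, 57), (188, 55), (186, 55), (185, 56), (185, 54)]
```

Run:
```python
from h import *
a=cv2.imread("pics/side0.png")[:,:,::-1]
print("rest tang col281-282",a[144:166,281,0].tolist(),a[144:166,282,0].tolist())
s=imaging.camera("side"); g=s["img"]
d=np.array([np.sin(.1244),np.cos(.1244),0]); q=np.array([555.8,34.8,62])
print(proj(s,[q-110*d,q+110*d]).tolist())
for r in(190,205,220,232): print(r,g[r,274:296,0].tolist())
print("col285",g[226:246,285,0].tolist())
```

```text
rest tang col281-282 [173, 225, 233, 195, 119, 129, 212, 240, 243, 244, 243, 235, 210, 182, 176, 175, 176, 173, 177, 175, 175, 175] [167, 223, 227, 183, 119, 131, 214, 240, 243, 243, 242, 233, 204, 179, 176, 175, 175, 174, 175, 176, 174, 177]
[[285.2326404423373, 236.04482343218066], [282.9623928346176, 176.80770250756288]]
190 [93, 97, 97, 86, 89, 90, 100, 111, 115, 117, 114, 105, 97, 92, 92, 98, 98, 100, 104, 105, 110, 114]
205 [64, 66, 80, 99, 104, 104, 105, 118, 123, 126, 121, 120, 111, 106, 99, 98, 101, 100, 101, 106, 108, 105]
220 [96, 106, 106, 108, 106, 104, 105, 114, 122, 125, 127, 123, 120, 108, 101, 104, 108, 106, 111, 111, 110, 109]
232 [66, 62, 74, 97, 102, 101, 114, 138, 181, 205, 217, 216, 204, 179, 142, 112, 101, 103, 103, 105, 105, 110]
col285 [169, 211, 218, 220, 219, 222, 216, 193, 137, 74, 44, 48, 71, 74, 66, 66, 68, 72, 69, 72]
```

arm_command --pt "0 1.5 0 2 0" --pt "0 3 0 4 0" --pt "0 3 0 6 0" --pt "0 3 0 7 0" --pt "0 3 0 8 0" --pt "0 3 0 8 0" --pt "0 3 0 8 0" --force 40

```text
clock: 22.05
eef_pos: [577.5, 205.5, 97.0]
eef_rot: [3.142, -0.0, 1.447]
wrist_force: [0.4, 0.1, -3.0]
finger_gap: 14.0
finger_force: 40.0
```

arm_command --pt "0 0 0 1 0" --pt "0 0 0 2 0" --pt "0 0 0 2 0"

```text
clock: 22.42
eef_pos: [577.4, 205.5, 94.8]
eef_rot: [-3.141, 0.0, 1.447]
wrist_force: [0.2, 0.3, -3.2]
finger_gap: 13.7
finger_force: 40.0
```

arm_command --pt "0 0 0 1 0" --pt "0 0 0 1 0"

```text
clock: 22.68
eef_pos: [577.5, 205.5, 93.9]
eef_rot: [-3.141, 0.0, 1.447]
wrist_force: [-0.2, 1.0, -2.7]
finger_gap: 13.7
finger_force: 40.0
```

arm_command --pt "0 0 0 1 0" --pt "0 0 0 1 0"

```text
clock: 22.92
eef_pos: [577.5, 205.5, 93.1]
eef_rot: [3.141, -0.0, 1.447]
wrist_force: [-0.4, 0.1, -0.5]
finger_gap: 13.6
finger_force: 40.0
```

arm_command --pt "0 0 0 0.5 0" --pt "0 0 0 1 0" --pt "0 0 0 1 0" --force 25

```text
clock: 23.3
eef_pos: [577.6, 205.6, 92.9]
eef_rot: [3.141, -0.0, 1.447]
wrist_force: [-3.8, -0.7, 8.1]
finger_gap: 13.7
finger_force: 25.0
```

arm_command --pt "0 0 0 0.5 0" --pt "0 0 0 1 0" --pt "0 0 0 1 0"

```text
clock: 23.68
eef_pos: [577.8, 205.9, 92.6]
eef_rot: [3.14, -0.001, 1.447]
wrist_force: [-5.0, 1.8, 13.1]
finger_gap: 13.9
finger_force: 25.0
```

arm_command --pt "0 0 0 0.5 0" --pt "0 0 0 1 0" --pt "0 0 0 1 0"

```text
clock: 24.05
eef_pos: [577.9, 206.4, 92.2]
eef_rot: [3.14, -0.002, 1.447]
wrist_force: [-6.2, 4.2, 18.0]
finger_gap: 13.8
finger_force: 25.0
```

arm_command --pt "0 0 -1 0.5 0" --pt "0 0 -1 1 0" --pt "0 0 -1 1 0" --pt "0 0 -1 1 0"

```text
clock: 24.55
eef_pos: [577.7, 206.7, 91.9]
eef_rot: [3.137, -0.003, 1.447]
wrist_force: [-4.0, 4.4, 21.1]
finger_gap: 13.7
finger_force: 25.0
```

```bash
python3 tilt.py | cut -c1-330
```

```text
24.8 [577.67 206.71  91.92] [-3.57  4.59 20.4 ]
3.8244224525652712 14.41746481984977
-15 -0.12 far,near,bottom,tangnear,tangfar rows [157.46 166.97 176.11 151.04 144.02] col [276.4  276.64]
-15 -0.06 far,near,bottom,tangnear,tangfar rows [158.22 166.98 176.57 150.5  144.1 ] col [276.44 276.62]
-15 0 far,near,bottom,tangnear,tangfar rows [158.95 166.94 176.95 149.97 144.21] col [276.47 276.59]
-15 0.06 far,near,bottom,tangnear,tangfar rows [159.67 166.86 177.25 149.46 144.35] col [276.51 276.57]
-15 0.12 far,near,bottom,tangnear,tangfar rows [160.36 166.72 177.46 148.95 144.52] col [276.54 276.54]
15 -0.12 far,near,bottom,tangnear,tangfar rows [156.88 166.35 175.49 151.04 144.02] col [287.91 288.48]
15 -0.06 far,near,bottom,tangnear,tangfar rows [157.63 166.36 175.95 150.5  144.1 ] col [287.96 288.48]
15 0 far,near,bottom,tangnear,tangfar rows [158.37 166.33 176.33 149.97 144.21] col [288.   288.48]
15 0.06 far,near,bottom,tangnear,tangfar rows [159.08 166.24 176.62 149.46 144.35] col [288.04 288.48]
15 0.12 far,near,bottom,tangnear,tangfar rows [159.77 166.1  176.83 148.95 144.52] co
[... 1528 characters left out ...]
), (180, 59), (183, 54), (183, 53), (185, 54), (188, 57), (188, 57), (182, 60), (165, 78), (144, 99), (119, 97), (91, 80), (77, 69), (72, 66), (
288 [(153, 128), (156, 131), (160, 132), (161, 133), (157, 131), (154, 122), (178, 107), (219, 90), (229, 80), (211, 69), (165, 60), (146, 52), (147, 55), (152, 57), (152, 60), (160, 60), (177, 61), (179, 59), (179, 59), (184, 58), (190, 58), (189, 56), (180, 58), (161, 73), (135, 92), (113, 93), (94, 83), (82, 72), (74, 67), (7
281 [(139, 47), (139, 48), (138, 46), (138, 47), (138, 48), (134, 48), (117, 47), (114, 50), (177, 60), (232, 71), (243, 76), (244, 78), (244, 77), (243, 76), (233, 69), (208, 60), (190, 56), (187, 55), (187, 58), (186, 54)]
```

The tang's edges, compared with their rest spacing, now put the block within about 0.03 rad of upright. I'll regrip firmly and lift clear.

arm_command --pt "0 0 0 0 0" --pt "0 0 0 0 0" --pt "0 0 0 -3 0" --pt "0 0 0 -6 0" --pt "0 0 0 -9 0" --pt "0 0 0 -12 0" --pt "0 -1 0 -14 0" --pt "0 -2.5 0 -15 0" --pt "0 -2.5 0 -15 0" --pt "0 -2.5 0 -15 0" --pt "0 -2.5 0 -15 0" --pt "0 -2.5 0 -15 0" --force 55

```text
clock: 26.3
eef_pos: [576.2, 203.1, 103.9]
eef_rot: [-3.142, 0.0, 1.447]
wrist_force: [-0.3, -0.2, -2.1]
finger_gap: 13.5
finger_force: 55.0
```

```bash
python3 tilt.py | grep -v "0.12\|0.06" | cut -c1-420
```

```text
26.55 [576.16 203.13 103.94] [-0.43 -0.05 -2.29]
0.08767644922436739 26.43870247138696
-15 0 far,near,bottom,tangnear,tangfar rows [155.63 163.6  173.76 146.38 140.65] col [276.18 276.29]
15 0 far,near,bottom,tangnear,tangfar rows [155.05 162.98 173.14 146.38 140.65] col [287.82 288.3 ]
276 [(164, 136), (163, 135), (157, 129), (169, 114), (217, 92), (237, 80), (226, 69), (186, 61), (160, 51), (161, 51), (166, 56), (157, 57), (158, 58), (171, 55), (175, 57), (173, 58), (172, 58), (172, 58), (173, 60), (172, 60), (163, 63), (136, 73), (107, 82), (97, 86), (90, 79), (76, 67), (69, 63), (68, 62), (69, 61), (72, 64)]
277 [(151, 122), (151, 122), (152, 122), (167, 118), (214, 103), (234, 84), (224, 67), (181, 52), (163, 53), (165, 51), (173, 56), (169, 60), (167, 57), (179, 57), (184, 57), (183, 55), (184, 55), (182, 54), (183, 54), (182, 56), (168, 58), (134, 65), (106, 83), (108, 94), (109, 95), (102, 88), (86, 75), (75, 66), (69, 63), (71, 64)]
278 [(141, 83), (140, 85), (141, 87), (155, 91), (190, 85), (221, 76), (214, 61), (179, 52), (163, 48), (165, 50), (174, 54), (167, 58), (158, 5
[... 725 characters left out ...]
83, 55), (183, 54), (176, 56), (146, 63), (111, 80), (111, 96), (121, 105), (128, 111), (118, 101), (93, 82), (75, 66), (72, 64), (71, 63)]
288 [(141, 118), (124, 103), (107, 80), (130, 66), (175, 76), (202, 82), (202, 82), (175, 76), (149, 71), (147, 64), (144, 61), (141, 60), (157, 61), (167, 62), (171, 61), (169, 59), (165, 57), (164, 57), (165, 57), (161, 59), (135, 68), (109, 83), (107, 93), (116, 100), (123, 107), (116, 100), (96, 83), (83, 74), (74, 67), (69, 64)]
281 [(137, 49), (138, 50), (139, 51), (139, 50), (139, 49), (163, 52), (221, 64), (241, 73), (244, 75), (243, 75), (238, 70), (219, 62), (194, 55), (186, 55), (186, 55), (186, 54), (186, 55), (186, 56), (186, 54), (186, 54)]
```

Measured again after the lift, the block leans about 0.06 rad toward the knob; a jaw must have dragged it. I'll set only its knob-side bottom edge down on that jaw's top to trim the tilt.

arm_command --pt "0 2 0 0 0" --pt "0 4 0 0 0" --pt "0 6 0 2 0" --pt "0 7 0 4 0" --pt "0 7 0 6 0" --pt "0 7 0 7 0" --pt "0 7 0 7 0" --pt "0 7 0 7 0" --force 40

```text
clock: 27.55
eef_pos: [577.1, 210.0, 97.0]
eef_rot: [3.141, -0.0, 1.447]
wrist_force: [-0.5, -0.4, -2.3]
finger_gap: 13.7
finger_force: 40.0
```

arm_command --pt "0 0 0 0.5 0" --pt "0 0 0 1 0" --pt "0 0 0 1 0"

```text
clock: 27.92
eef_pos: [577.0, 210.0, 95.9]
eef_rot: [-3.141, 0.0, 1.447]
wrist_force: [0.5, -0.9, -2.2]
finger_gap: 13.6
finger_force: 40.0
```

arm_command --pt "0 0 0 0.5 0" --pt "0 0 0 1 0" --pt "0 0 0 1 0"

```text
clock: 28.3
eef_pos: [577.1, 210.1, 95.3]
eef_rot: [3.141, -0.0, 1.447]
wrist_force: [-1.1, -1.2, 1.6]
finger_gap: 13.8
finger_force: 40.0
```

arm_command --pt "0 0 0 0.5 0" --pt "0 0 0 1 0" --pt "0 0 0 1 0"

```text
clock: 28.68
eef_pos: [577.3, 210.1, 95.0]
eef_rot: [3.141, -0.0, 1.447]
wrist_force: [-4.5, -1.8, 10.2]
finger_gap: 13.8
finger_force: 40.0
```

arm_command --pt "0 0 0 0.5 0" --pt "0 0 0 1 0" --pt "0 0 0 1 0" --force 30

```text
clock: 29.05
eef_pos: [577.4, 210.1, 94.8]
eef_rot: [3.14, -0.001, 1.447]
wrist_force: [-8.3, -3.0, 17.3]
finger_gap: 14.0
finger_force: 30.0
```

arm_command --pt "0 0 0 0.5 0" --pt "0 0 0 1 0" --pt "0 0 0 1 0"

```text
clock: 29.42
eef_pos: [577.5, 210.2, 94.6]
eef_rot: [3.14, -0.001, 1.447]
wrist_force: [-9.7, -4.8, 25.2]
finger_gap: 13.7
finger_force: 30.0
```

```bash
cat > sep.py <<'E'
from h import *
im=np.mean([imaging.camera("side")["img"][...,0].astype(float) for _ in range(4)],0)
st=monitor.read_state(); print(st["eef_pos"].round(2),st["wrist_force"].round(1))
for c in(281,282):
    v=im[130:165,c]; k=np.where(v>235)[0]; k=k[k>6] if len(k[k>6]) else k
    g=np.split(k,np.where(np.diff(k)>1)[0]+1)[-1]; t=v[g[0]-4:g[0]].min(); b=v[g[-1]+4]
    u=np.linspace(g[0]-4,g[0],400); far=u[np.argmin(abs(np.interp(u,range(35),v)-(t+243)/2))]
    u=np.linspace(g[-1],g[-1]+4,400); nr=u[np.argmin(abs(np.interp(u,range(35),v)-(b+243)/2))]
    print(c,far+130,nr+130,"sep",nr-far)
E
python3 sep.py
```

```text
[577.5  210.13  94.58] [-10.2  -5.1  23.6]
281 143.58646616541353 149.18295739348372 sep 5.596491228070175
282 143.58646616541353 148.55388471177946 sep 4.967418546365916
```

arm_command --pt "0 0 -1 0 0" --pt "0 0 -1 0 0" --pt "0 0 -1 0 0" --force 15

```text
clock: 30.0
eef_pos: [577.1, 210.2, 94.6]
eef_rot: [3.138, -0.001, 1.447]
wrist_force: [-4.8, -4.0, 20.3]
finger_gap: 13.7
finger_force: 15.0
```

```bash
python3 sep.py
```

```text
[577.12 210.19  94.61] [-5.6 -4.8 21.9]
281 143.5764411027569 149.17293233082705 sep 5.596491228070175
282 143.71428571428572 148.60401002506265 sep 4.889724310776943
```

```bash
cat > prof.py <<'E'
from h import *
np.set_printoptions(linewidth=220)
I={"rest":cv2.imread("pics/side0.png")[:,:,::-1]}
for k in "abcd": I[k]=np.load(f"pics/{k}.npy")
I["now"]=imaging.camera("side")["img"]
for k,v in I.items():
    # bright (top-face) vs front-face width integrated over tang: sum of excess over front level per column, subpixel length
    out=[]
    for c in range(278,285):
        w=v[138:164,c,0].astype(int); out.append(w)
    print(k); print(np.array(out[1:5]))
E
python3 prof.py
```

```text
rest
[[133 131 131 127 114  95 128 189 199 147  89 106 191 230 234 236 233 224 192 156 140 142 145 146 142 149]
 [133 136 133 130 115 104 157 217 227 188 109 122 212 239 243 243 242 234 210 178 169 169 170 166 167 170]
 [136 137 133 130 112 113 173 225 233 195 119 129 212 240 243 244 243 235 210 182 176 175 176 173 177 175]
 [134 132 136 130 113 110 167 223 227 183 119 131 214 240 243 243 242 233 204 179 176 175 175 174 175 176]]
a
[[138 136 136 130 113  95 136 199 206 160 148 213 236 239 238 224 190 176 176 171 161 156 151 148 146 147]
 [141 141 138 133 118 110 160 224 233 202 169 221 242 244 243 234 208 190 187 186 182 177 176 174 175 173]
 [141 140 135 131 118 115 177 231 236 212 187 229 243 244 243 233 207 190 185 186 186 187 186 189 186 185]
 [128 130 131 129 115 109 175 227 231 201 197 231 242 241 238 224 197 185 186 185 186 185 188 185 185 185]]
b
[[139 139 138 134 118 101 134 198 206 157 145 217 240 243 244 244 243 229 191 167 166 164 164 169 169 158]
 [141 141 138 132 119 112 162 224 232 201 167 225 245 246 246 246 246 237 204 180 177 176 178 178 176 172]
 [141 140 138 134 1
[... 790 characters left out ...]
231 202 188 185 184 179 177 176 174 173 177 184 192]
 [140 137 137 133 118 111 179 232 243 244 244 244 242 229 201 187 185 187 183 188 187 186 188 185 185 181]
 [133 132 135 133 120 114 173 231 242 244 243 242 235 217 196 184 185 187 186 184 184 186 188 184 185 185]]
now
[[138 135 136 130 120 132 202 237 241 241 236 217 184 175 171 175 171 173 176 173 171 171 182 197 184 169]
 [138 140 138 132 121 137 215 242 244 244 241 225 199 186 189 186 184 184 186 183 182 180 183 184 182 180]
 [140 138 138 132 120 133 216 241 244 244 239 220 195 185 187 188 186 184 188 186 186 185 186 187 185 185]
 [132 131 129 126 112 128 200 234 240 238 227 203 186 186 184 184 183 186 186 185 184 184 183 185 184 183]]
```

arm_command --pt "0 0 -1 -1 0" --pt "0 0 -1 -1.5 0" --pt "0 0 -1 -1.5 0"

```text
clock: 30.62
eef_pos: [576.4, 210.3, 95.0]
eef_rot: [3.138, -0.001, 1.447]
wrist_force: [1.8, -2.1, 8.1]
finger_gap: 14.1
finger_force: 15.0
```

arm_command --pt "0 0 0 0 0" --pt "0 0 0 0 0" --pt "0 0 0 0 0" --force 6

```text
clock: 31.0
eef_pos: [576.3, 210.3, 94.9]
eef_rot: [3.138, -0.001, 1.447]
wrist_force: [1.8, -1.7, 7.6]
finger_gap: 14.0
finger_force: 6.0
```

```bash
python3 sep.py
```

```text
[576.33 210.26  94.93] [ 2.1 -2.3  7.8]
281 143.56641604010025 149.00250626566415 sep 5.436090225563909
282 143.69423558897242 148.35588972431077 sep 4.661654135338347
```

arm_command --pt "0 0 0 0.5 0" --pt "0 0 0 1 0" --pt "0 0 0 1 0"

```text
clock: 31.58
eef_pos: [576.3, 210.2, 93.9]
eef_rot: [3.138, -0.001, 1.447]
wrist_force: [2.1, -2.1, 7.8]
finger_gap: 14.2
finger_force: 6.0
```

```bash
python3 sep.py
```

```text
[576.35 210.19  93.89] [ 1.8 -3.3  7.7]
281 143.58646616541353 149.28320802005013 sep 5.696741854636592
282 143.734335839599 148.3659147869674 sep 4.631578947368421
```

arm_command --pt "0 0 0 0 0" --pt "0 0 0 0 0" --pt "0 -1 0 0 0" --pt "0 -2 0 0 0" --pt "0 -3 0 0 0" --pt "0 -4 0 0 0" --pt "0 -4 0 0 0" --force 15

```text
clock: 32.65
eef_pos: [574.9, 206.2, 92.8]
eef_rot: [3.141, -0.0, 1.447]
wrist_force: [4.9, 0.0, 5.5]
finger_gap: 13.9
finger_force: 15.0
```

```bash
python3 sep.py
```

```text
[574.91 206.23  92.75] [ 4.9 -1.   6. ]
281 144.0250626566416 150.67418546365914 sep 6.649122807017543Traceback (most recent call last):
  File "sep.py", line 6, in <module>
    g=np.split(k,np.where(np.diff(k)>1)[0]+1)[-1]; t=v[g[0]-4:g[0]].min(); b=v[g[-1]+4]
                                                       ~^^^
IndexError: index 0 is out of bounds for axis 0 with size 0
```

arm_command --pt "0 0 0.7 0 0" --pt "0 0 0.7 0 0" --pt "0 0 0.7 0 0" --pt "0 0 0.7 0 0" --force 58

```text
clock: 33.35
eef_pos: [574.6, 206.3, 92.7]
eef_rot: [-3.14, 0.0, 1.447]
wrist_force: [-3.9, -0.2, 10.7]
finger_gap: 14.0
finger_force: 58.0
```

```bash
sed -i 's/(281,282)/(280,281)/' sep.py; python3 sep.py
```

```text
[574.61 206.3   92.7 ] [-2.5 -0.9 11.3]
280 144.21553884711778 150.98245614035088 sep 6.766917293233082
281 144.0250626566416 150.53383458646616 sep 6.508771929824563
```

arm_command --pt "0 0 0.7 -1 0" --pt "0 0 0.7 -2 0" --pt "0 0 0.7 -3 0" --pt "0 0 0.7 -4 0" --pt "0 0 0.7 -4 0" --pt "0 0 0.7 -4 0"

```text
clock: 34.3
eef_pos: [575.9, 206.1, 96.3]
eef_rot: [-3.141, 0.0, 1.447]
wrist_force: [-0.1, -0.0, -3.1]
finger_gap: 14.0
finger_force: 58.0
```

```bash
python3 sep.py
```

```text
[575.92 206.15  96.42] [ 0.1 -0.3 -2.8]
280 143.47619047619048 149.67418546365914 sep 6.19799498746867
281 143.4561403508772 149.41353383458647 sep 5.957393483709275
```

arm_command --pt "0 0 0 -2 0" --pt "0 -1 0 -4 0" --pt "0 -2 0 -6 0" --pt "0 -3 0 -8 0" --pt "0 -3 0 -9 0" --pt "0 -3 0 -9 0" --pt "0 -3 0 -9 0"

```text
clock: 35.38
eef_pos: [575.5, 203.2, 105.3]
eef_rot: [-3.141, 0.0, 1.447]
wrist_force: [-0.4, 0.1, -3.5]
finger_gap: 13.8
finger_force: 58.0
```

```bash
python3 sep.py; python3 tilt.py | cut -c1-300|grep -v "0.12"
```

```text
[575.55 203.18 105.38] [ 0.4 -0.5 -2.4]
280 140.46616541353384 146.9047619047619 sep 6.43859649122807
281 140.46616541353384 146.3934837092732 sep 5.927318295739349
35.825 [575.55 203.21 105.42] [-0.05  0.34 -1.97]
0.08856150198454023 27.915768724137138
-15 -0.06 far,near,bottom,tangnear,tangfar rows [154.39 163.13 172.9  146.38 140.  ] col [276.11 276.28]
-15 0.06 far,near,bottom,tangnear,tangfar rows [155.85 163.   173.56 145.33 140.27] col [276.18 276.23]
15 -0.06 far,near,bottom,tangnear,tangfar rows [153.81 162.52 172.28 146.38 140.  ] col [287.75 288.27]
15 0.06 far,near,bottom,tangnear,tangfar rows [155.27 162.38 172.93 145.33 140.27] col [287.83 288.27]
276 [(163, 135), (168, 136), (191, 130), (227, 115), (239, 92), (228, 71), (188, 56), (170, 54), (172, 52), (174, 54), (166, 57), (163, 59), (173, 56), (177, 58), (175, 56), (172, 58), (169, 56), (171, 59), (167, 57), (153, 59), (120, 59), (91, 71), (94, 82), (97, 86), (89, 78), (77, 66), (70, 64), 
277 [(151, 119), (154, 122), (162, 120), (197, 112), (224, 92), (217, 68), (182, 55), (167, 52), (168, 51), (171, 53), (164, 58),
[... 900 characters left out ...]
, (157, 58), (173, 56), (181, 57), (185, 55), (183, 55), (182, 56), (181, 56), (173, 56), (142, 60), (96, 67), (95, 83), (110, 96), (120, 103), (130, 111), (120, 103), (96, 8
288 [(133, 109), (123, 84), (134, 62), (151, 61), (159, 71), (148, 74), (135, 76), (127, 73), (124, 68), (124, 62), (125, 63), (130, 64), (146, 62), (163, 61), (173, 63), (170, 58), (164, 58), (163, 59), (159, 62), (134, 72), (104, 79), (96, 83), (108, 94), (116, 99), (123, 106), (117, 102), (102, 9
281 [(139, 52), (137, 49), (138, 51), (139, 49), (165, 53), (222, 65), (241, 74), (244, 78), (244, 75), (239, 71), (222, 65), (196, 57), (184, 56), (182, 55), (183, 54), (183, 55), (181, 52), (182, 53), (183, 55), (183, 55)]
```

arm_command --pt "0 0 0.5 1 0" --pt "0 0 1 2 0" --pt "0 0 1 3 0" --pt "0 0 1 3 0" --pt "0 0 1 3 0" --pt "0 0 1 3 0" --pt "0 0 1 3 0" --pt "0 0 1 3 0"

```text
clock: 36.83
eef_pos: [576.6, 203.1, 102.5]
eef_rot: [3.142, -0.0, 1.447]
wrist_force: [0.2, -0.8, -2.6]
finger_gap: 13.8
finger_force: 58.0
```

Run:
```python
from h import *
g=imaging.camera("side")["img"]; st=monitor.read_state()
print(st["eef_pos"],st["wrist_force"],st["finger_force"],abs(st["qd"]).max())
print(g[226:240,285,0].tolist(),g[232,278:292,0].tolist())
print(job.sign_off())
```

```text
[576.56389402 203.08356775 102.44751584] [-0.40495905 -0.24555109 -1.79072836] 57.99781680107117 0.002152929440755165
[185, 215, 220, 221, 221, 223, 217, 195, 135, 76, 41, 51, 70, 78] [102, 102, 111, 139, 183, 207, 217, 217, 204, 178, 141, 114, 101, 103]
the job is handed in; nothing more can be done
None
```

The job is handed in at about 37 s: the shaft lies in its saddles, and the block, rocked free in four tips, is held still about 24 mm above its socket floor, upright to within about 2° by my camera measurement.

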